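Sweep lens cells through the gate into the storage slot

TASK

With the fingertips, sweep the three loose black lens cells in the white and blue tray one at a time through the narrow gate (red line) into the yellow-floored slot, until all three lie flat and wholly past the red line. They are delicate: push gently, do not grip, lift or tip them, and leave the two small posts and the yellow pot where they stand.

Things in the scene. Friction and masses are not known exactly. Their poses are not given: they have to be found in the camera images.
- tray: Sorting tray fixed to the table. White floor plate, its top 6 mm above the table; blue walls 6 mm thick, 12 mm high above that floor. Origin: middle of the gate, at table height. x runs through the gate into the slot, z up, y left. Wide part: inner faces of the side walls at y = +-85 mm, rear wall at x = -175 mm; from x = -55 mm slanting walls narrow to the gate, y = +-19 mm at x = 0.
- gate (a point): Middle of the red gate line, on the tray floor (6 mm above the table); axes as the tray's. The gate is 38 mm wide.
- slot_end (a point): Middle of the closed far end of the yellow-floored slot, on its floor, 110 mm past the gate line along the tray's x. The slot is straight, level with the tray floor, 38 mm wide; it holds the three cells in single file, each new one pushing the others on. Plain plate without walls flanks it.
- lens_a: One of three identical round lens cells: black ring, pale blue glass on top, 30 mm diameter, 12 mm high, about 30 g, lying loose and flat on the wide part of the tray, 60 to 110 mm before the gate line and about 42 mm apart across the tray. Origin: centre of its underside; z up. It slides when pushed and stops with the push.
- lens_b: One of three identical round lens cells: black ring, pale blue glass on top, 30 mm diameter, 12 mm high, about 30 g, lying loose and flat on the wide part of the tray, 60 to 110 mm before the gate line and about 42 mm apart across the tray. Origin: centre of its underside; z up. It slides when pushed and stops with the push.
- lens_c: One of three identical round lens cells: black ring, pale blue glass on top, 30 mm diameter, 12 mm high, about 30 g, lying loose and flat on the wide part of the tray, 60 to 110 mm before the gate line and about 42 mm apart across the tray. Origin: centre of its underside; z up. It slides when pushed and stops with the push.
- post: Bystander: steel optical post, 12.7 mm diameter, 40 mm high, with a dark foot of 22 mm diameter, standing loose on the white plate beside the slot, on the tray's +y side. Origin: centre of its underside.
- knob_post: Bystander: brass turned post, 22 mm diameter at the foot, 34 mm high, standing loose on the white plate beside the slot, on the tray's -y side. Origin: centre of its underside.
- pot: Bystander: yellow waste pot with a red lid, 66 mm diameter, 68 mm high, standing loose on the table beyond the slot's closed end. Origin: centre of its underside.
There are look-alikes about, which are no part of the job. Leave any brown or green look-alike of the lens_c alone.

How it is judged (in metres and radians):
On the way, in this order (a step that is already met when the one before it is completed fails the run):
1. a first lens cell is wholly through the gate and in the slot (((x of lens_a in the frame of tray between 0.012 and 0.105 m and y of lens_a in the frame of tray between -0.012 and 0.012 m and z of lens_a in the frame of tray below 0.009 m and angle between lens_a's own z axis and vertical below 0.12 rad) or (x of lens_b in the frame of tray between 0.012 and 0.105 m and y of lens_b in the frame of tray between -0.012 and 0.012 m and z of lens_b in the frame of tray below 0.009 m and angle between lens_b's own z axis and vertical below 0.12 rad) or (x of lens_c in the frame of tray between 0.012 and 0.105 m and y of lens_c in the frame of tray between -0.012 and 0.012 m and z of lens_c in the frame of tray below 0.009 m and angle between lens_c's own z axis and vertical below 0.12 rad))), for 0.2 s.
2. a second lens cell is through, after the first ((((x of lens_a in the frame of tray between 0.012 and 0.105 m and y of lens_a in the frame of tray between -0.012 and 0.012 m and z of lens_a in the frame of tray below 0.009 m and angle between lens_a's own z axis and vertical below 0.12 rad) and (x of lens_b in the frame of tray between 0.012 and 0.105 m and y of lens_b in the frame of tray between -0.012 and 0.012 m and z of lens_b in the frame of tray below 0.009 m and angle between lens_b's own z axis and vertical below 0.12 rad)) or ((x of lens_a in the frame of tray between 0.012 and 0.105 m and y of lens_a in the frame of tray between -0.012 and 0.012 m and z of lens_a in the frame of tray below 0.009 m and angle between lens_a's own z axis and vertical below 0.12 rad) and (x of lens_c in the frame of tray between 0.012 and 0.105 m and y of lens_c in the frame of tray between -0.012 and 0.012 m and z of lens_c in the frame of tray below 0.009 m and angle between lens_c's own z axis and vertical below 0.12 rad)) or ((x of lens_b in the frame of tray between 0.012 and 0.105 m and y of lens_b in the frame of tray between -0.012 and 0.012 m and z of lens_b in the frame of tray below 0.009 m and angle between lens_b's own z axis and vertical below 0.12 rad) and (x of lens_c in the frame of tray between 0.012 and 0.105 m and y of lens_c in the frame of tray between -0.012 and 0.012 m and z of lens_c in the frame of tray below 0.009 m and angle between lens_c's own z axis and vertical below 0.12 rad)))), for 0.2 s.
3. the third lens cell is through, after the second (x of lens_a in the frame of tray between 0.012 and 0.105 m and y of lens_a in the frame of tray between -0.012 and 0.012 m and z of each of lens_a, lens_b, lens_c in the frame of tray below 0.009 m and angle between each of lens_a, lens_b, lens_c's own z axis and vertical below 0.12 rad and x of lens_b in the frame of tray between 0.012 and 0.105 m and y of lens_b in the frame of tray between -0.012 and 0.012 m and x of lens_c in the frame of tray between 0.012 and 0.105 m and y of lens_c in the frame of tray between -0.012 and 0.012 m), for 0.2 s.
At the end, for the whole second after the job is handed in: All three lens cells lie flat and at rest in the slot, each centre at least 12 mm past the gate line (so the whole cell is past it, to within 3 mm), and both posts and the pot stand upright within 15 mm of where they were (all of step 3 and linear speed of each of lens_a, lens_b, lens_c below 0.01 m/s and distance of each of post, knob_post, pot from where it was at the start of the episode below 0.015 m and angle between each of post, knob_post, pot's own z axis and vertical below 0.2 rad); the robot touches nothing.
It fails at once if a lens cell is lifted (8 mm or more off the tray floor) (height (world z) of any of lens_a, lens_b, lens_c above 0.014 m).
It fails at once if a lens cell is tipped by more than 0.35 rad (20 degrees) (angle between any of lens_a, lens_b, lens_c's own z axis and vertical above 0.35 rad).
It fails at once if a lens cell is squeezed or pressed by the fingers with more than 15 N (contact force between the fingers and lens_a above 15 N or contact force between the fingers and lens_b above 15 N or contact force between the fingers and lens_c above 15 N).
It fails at once if a post or the pot is pushed more than 15 mm or knocked over (distance of any of post, knob_post, pot from where it was at the start of the episode above 0.015 m or angle between any of post, knob_post, pot's own z axis and vertical above 0.35 rad).
It also fails if it takes over 58 s, if anything falls off the work surface, if the arm or the gripper's body presses on something with over 40 N, if the wrist force passes 120 N, or if a joint passes its speed limit or range.

ROBOT

A 6-joint arm with a two-finger parallel gripper is mounted at the origin on the work surface. World frame = base frame: x ahead of the robot, y to its left, z up, the work surface at z = 0. Lengths are in m, angles in degrees, forces in N, time in s.
With the tool pointing down it reaches from about 0.4 to 0.825 m from the base axis. Payload 7 kg.
Tool frame: the origin (TCP) lies midway between the tips of the shut fingers; the grasp point (between the pads) lies 19 mm behind it; z points along the fingers, y is the line along which they close (so a half turn about z gives the same grasp; the last joint's range is limited). The gripper opens to 88 mm and grips with 3 to 60 N. Pads are 19 mm wide; open, the fingers measure 130 mm over their backs; the gripper's body (78 mm by 193 mm) begins 47 mm behind the grasp point.
Start: joints at [-58.837, 20.546, 0.682, 0, -70.136, -16.507], TCP at [0.171, -0.653, 0.227] pointing down, gripper open.
Joint ranges: [-176.03, 176.03], [-82.01, 121.73], [-58.28, 71.71], [-173.87, 95.51], [-174.79, -0.11], [-173.66, 173.66]. Speed limits (degrees/s): [136.94, 136.94, 172.46, 180, 180, 180].

INTERFACE

Orientations are given as [roll, pitch, yaw] about the fixed x, y, z axes, in that order (R = Rz(yaw) Ry(pitch) Rx(roll)).
In Python, from plant import r gives the robot as it stands. The module is installed in compiled form; this text tells all that it offers.
- The arm moves only by the tool play_rows, never from a script. Its argument "rows" is a list of rows, each an object with "slide": the shift along the tool's x, y, z as a fraction of full scale, a list of three; "delta_rot": the turn, a rotation vector about the tool's x, y, z as a fraction of full scale, a list of three; "fingers": the opening, from -1 (shut) to 1 (fully open). In form: [{"slide": [x, y, z], "delta_rot": [rx, ry, rz], "fingers": fingers}, ...]. A call has 1 to 8 rows; each row shifts and turns the commanded pose from where the row before left it, along the tool's axes as they then stand; what a row does not reach is not made up. Full scale, the value 1, is 0.15 m for a shift and 0.08 rad for a turn. A row lasts 1/8 s, in which the tool goes at most 62.5 mm and 10.7 degrees, less where a joint would pass 70% of its speed; a pose out of reach is approached as far as the arm can. A call with a number of a shift or a turn outside -1 to 1 is refused whole. A call with a gripper value outside its range is refused whole. The fingers move at their own pace and stop on an object; "squeeze" is the grip in N (left out, the last holds). Time passes only in rows, so rows that do not move let the fingers close. It gives the time, the measured TCP pose, the force, the opening and the grip force at its end, in the units of the state.
- r.get_state(): the state, without advancing time (a new reading comes with each control period).
- r.capture(name): name is "side" or "top"; returns a dict with "image" (384x512x3 uint8, blue, green, red), "fx", "fy", "cx", "cy" (pixels), "R" (3x3) and "t" (3): a world point X has camera coordinates R X + t. Camera axes: x right, y down, z forward; pixel columns grow to the right and rows downward; lengths in m; the calibration is good to about 2 mm. A picture is of the moment at which its call begins. There is no depth.
- r.close_job(): hands the job in; it is judged then, once.
The state is a dict: "time_s": time; "joints": joint angles; "qd": joint speeds; "joint_torque": joint torques, N m; "tcp_pos": TCP position; "eef_rot": TCP orientation; "contact_force": force on the tool from outside, world axes, zero at the start; "moment": the same for the moment, N m; "gripper_width": finger opening in m; "gripper_force": force on a finger pad.
Only numpy, scipy, OpenCV 4.12 (cv2) and the standard library are available. Lean on these libraries where they do the work, as an engineer would, in place of code of your own. Each camera call takes 0.05 s, during which the arm holds its last target. There are 200 camera calls.

## Working session

There is one attempt and no reset: what is moved stays moved. The work goes in short steps, Python scripts to look and compute and a tool call to move; the robot and the scene stay as the last step left them, time stands still between calls to the robot, and variables do not carry over. Pictures are saved under pics/ and viewed, at most 10 in all, crops included, and the job is handed in when it is done.

Besides the shell and the picture viewer there is one more tool, called after "Request:" by a JSON object that holds its "api" and its "payload", one argument or row to a line. play_rows: Moves the arm, as the interface text tells. Shift numbers are shares of 0.15 m and turn numbers shares of 0.08 rad, none past 1 either way. Its arguments: {"type":"object","properties":{"rows":{"type":"array"},"squeeze":{"type":"number"}},"required":["rows"]}

```bash
mkdir -p pics; python3 - <<'E'
from plant import r
import cv2
for n in("top","side"):
    c=r.capture(n); cv2.imwrite(f"pics/{n}0.png",c["image"]); print(n,c["fx"],c["fy"],c["cx"],c["cy"],c["R"],c["t"])
s=r.get_state(); print(s["time_s"],s["tcp_pos"],s["eef_rot"],s["gripper_width"],s["contact_force"])
E
```

```text
top 387.5286080304118 387.5286080304118 260.98394345545535 182.41222434267144 [[ 2.51450330e-02 -9.99681857e-01  1.97783361e-03]
 [-9.95551762e-01 -2.52207490e-02 -9.07777648e-02]
 [ 9.07987669e-02  3.13574150e-04 -9.95869211e-01]] [0.13362135 0.55302658 0.8948993 ]
side 434.3492327733617 434.3492327733617 260.0937470476073 182.93328704305233 [[ 0.85352699 -0.52083421  0.01494695]
 [-0.39741984 -0.66929529 -0.62777487]
 [ 0.33697055  0.52988258 -0.77825144]] [-0.36671874  0.35552104  0.55482145]
0.1 [ 0.1706283  -0.65262272  0.22573955] [ 1.79915632e+02 -9.06703997e-03 -1.65349641e+02] 0.0873234037389852 [-0.03586653 -0.27599861  0.23538848]
```

View pics/top0.png

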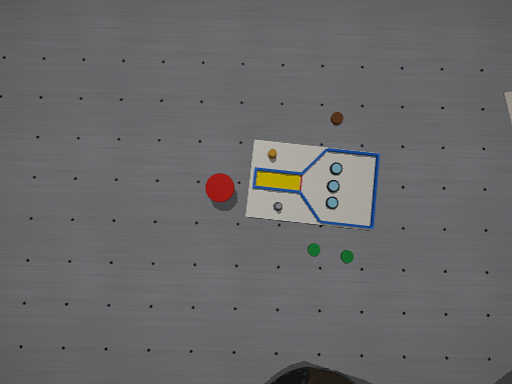

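View pics/side0.png

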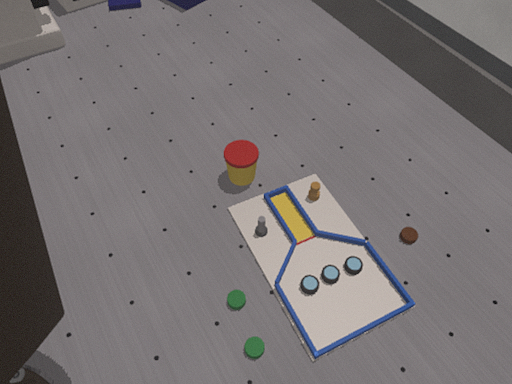

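The top view shows three cells with pale blue tops and black rings at about (336,168), (333,186) and (332,203). They are inside the tray, so they are the ones meant. The brown disc (337,118) and the green discs (314,250) and (347,257) lie outside and are look-alikes. The gate is at (302,183), the pot at (220,187) and the posts at (272,153) and (278,206). I'll confirm this in one enlarged crop.

```bash
python3 - <<'E'
import cv2
im=cv2.imread("pics/top0.png")[130:236,240:390]
cv2.imwrite("pics/crop0.png",cv2.resize(im,None,fx=5,fy=5,interpolation=cv2.INTER_CUBIC))
E
```

```text
(no output)
```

View pics/crop0.png

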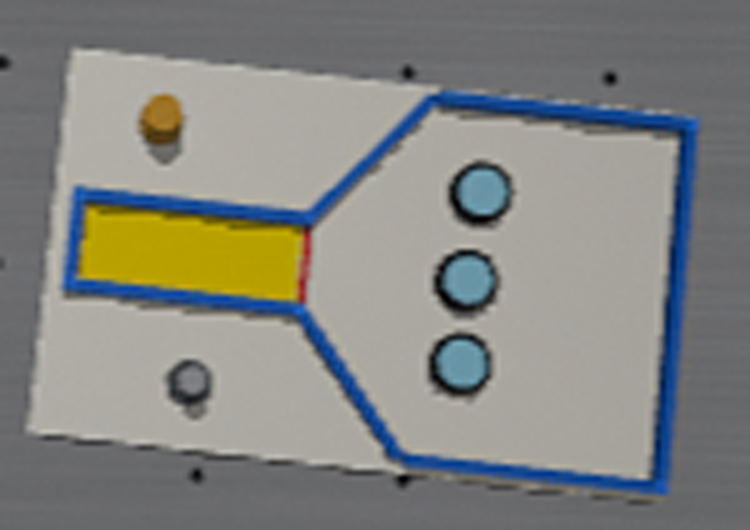

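The crop confirms the three blue-glass cells in the tray at crop px (482,192), (467,280) and (461,363). Next I fit the tray pose.

```bash
cat > h.py <<'E'
import numpy as np, cv2
from scipy.optimize import least_squares
def cam(c): return {k:np.array(c[k]) for k in("fx","fy","cx","cy","R","t")}
def proj(c,X):
    p=np.asarray(X)@c["R"].T+c["t"]; return np.c_[c["fx"]*p[:,0]/p[:,2]+c["cx"],c["fy"]*p[:,1]/p[:,2]+c["cy"]]
def back(c,uv,z):
    uv=np.atleast_2d(uv); d=np.c_[(uv[:,0]-c["cx"])/c["fx"],(uv[:,1]-c["cy"])/c["fy"],np.ones(len(uv))]@c["R"]
    o=-c["R"].T@c["t"]; return o+d*((z-o[2])/d[:,2])[:,None]
def toW(T,P):  # T=x,y,yaw
    c,s=np.cos(T[2]),np.sin(T[2]); P=np.asarray(P,float); return np.c_[T[0]+c*P[:,0]-s*P[:,1],T[1]+s*P[:,0]+c*P[:,1],P[:,2]]
def toT(T,P):
    c,s=np.cos(T[2]),np.sin(T[2]); d=np.asarray(P)[:,:2]-T[:2]; return np.c_[c*d[:,0]+s*d[:,1],-s*d[:,0]+c*d[:,1]]
E
python3 - <<'E'
from h import *
from plant import r
c=cam(r.capture("top"))
f=lambda a:(np.array(a,float)+.5)/5-.5+[240,130]
P=[(-.181,-.091,.018),(-.181,.091,.018),(.116,-.025,.018),(.116,.025,.018),(0,-.019,.006),(0,.019,.006),(-.055,-.085,.018),(-.055,.085,.018)]
u=f([(697,119),(664,492),(77,187),(66,293),(308,228),(302,303),(437,102),(403,455)])
s=least_squares(lambda T:(proj(c,toW(T,P))-u).ravel(),[.55,.03,1.5],loss="soft_l1")
T=s.x; print("T",T,np.degrees(T[2])); print((proj(c,toW(T,P))-u).round(1).tolist())
np.save("T.npy",T)
for n,q,z in(("lens",[(482,192),(467,280),(461,363)],.018),("posts",[(162,108)],.04),("steel",[(192,380)],.046)):
    W=back(c,f(q),z); print(n,W.round(4).tolist(),(toT(T,W)*1000).round(1).tolist())
print("pot",(toT(T,back(c,[(220,187)],.068))*1000).round(1))
print(r.get_state()["time_s"])
E
```

```text
T [0.55242944 0.05175896 1.48914027] 85.32145253263894
[[0.4, -0.3], [1.0, 0.6], [-1.0, 0.0], [-1.1, -0.5], [0.1, -0.0], [-0.3, 0.5], [0.2, -0.0], [0.4, -0.2]]
lens [[0.5894, -0.0317, 0.018], [0.5468, -0.0248, 0.018], [0.5071, -0.0223, 0.018]] [[-80.1, -43.7], [-76.8, -0.7], [-77.5, 39.2]]
posts [[0.6225, 0.1235, 0.04]] [[77.2, -64.0]]
steel [[0.4949, 0.1069, 0.046]] [[50.3, 61.9]]
pot [[185.8  34.9]]
0.15
```

The fit puts the gate at world (0.552, 0.052) with the tray yawed 85.3°. In the tray frame the cells are at (-80,-44), (-77,-1) and (-78,39) mm. My plan:
- Point tool y along tray x, which puts tool x along tray y.
- Keep the fingers shut and push forward with the 19 mm face.
- Bring the outer cells to the centre line with the long side of the fingers.

Request:
{"api": "play_rows", "payload": {
  "rows": [
    {"slide": [0,0,0],"delta_rot": [0,0,0.85],"fingers": -1},
    {"slide": [0,0,0],"delta_rot": [0,0,0.85],"fingers": -1},
    {"slide": [0,0,0],"delta_rot": [0,0,0.85],"fingers": -1},
    {"slide": [0,0,0],"delta_rot": [0,0,0.85],"fingers": -1},
    {"slide": [0,0,0],"delta_rot": [0,0,0.82],"fingers": -1},
    {"slide": [-0.15,0.27,0],"delta_rot": [0,0,0],"fingers": -1},
    {"slide": [-0.15,0.27,0],"delta_rot": [0,0,0],"fingers": -1},
    {"slide": [-0.15,0.27,0],"delta_rot": [0,0,0],"fingers": -1}
  ]
}}

```text
time_s: 1.15
tcp_pos: [0.2484, -0.5362, 0.2262]
eef_rot: [180.0, -0.0, 175.3]
contact_force: [1.3, 0.7, -0.2]
gripper_width: 0.013
gripper_force: 0.0
```

Request:
{"api": "play_rows", "payload": {
  "rows": [
    {"slide": [-0.15,0.27,0.1],"delta_rot": [0,0,0],"fingers": -1},
    {"slide": [-0.15,0.27,0.1],"delta_rot": [0,0,0],"fingers": -1},
    {"slide": [-0.15,0.27,0.1],"delta_rot": [0,0,0],"fingers": -1},
    {"slide": [-0.15,0.27,0.1],"delta_rot": [0,0,0],"fingers": -1},
    {"slide": [-0.15,0.27,0.1],"delta_rot": [0,0,0],"fingers": -1},
    {"slide": [-0.15,0.27,0.1],"delta_rot": [0,0,0],"fingers": -1},
    {"slide": [-0.15,0.27,0.1],"delta_rot": [0,0,0],"fingers": -1},
    {"slide": [0,0,0],"delta_rot": [0,0,0],"fingers": -1}
  ]
}}

```text
time_s: 2.15
tcp_pos: [0.4288, -0.2655, 0.1205]
eef_rot: [180.0, -0.1, 175.5]
contact_force: [-0.6, -0.9, -0.2]
gripper_width: -0.0
gripper_force: 0.0
```

```bash
cat > st.py <<'E'
from h import *
from plant import r
T=np.load("T.npy"); s=r.get_state()
a=np.radians(s["eef_rot"][2]); p=toT(T,[s["tcp_pos"]])[0]
print("t",s["time_s"],"tray mm",(p*1000).round(1),"z",round(s["tcp_pos"][2]*1000,1),"rot",np.round(s["eef_rot"],2),"yaw err",round((s["eef_rot"][2]+270-np.degrees(T[2])+180)%360-180,2),"w",s["gripper_width"],"F",np.round(s["contact_force"],1))
E
python3 st.py
```

```text
t 2.15 tray mm [-326.3   97.3] z 120.5 rot [ 1.7997e+02 -1.0000e-01  1.7551e+02] yaw err 0.19 w -2.918629592077649e-05 F [-0.6 -0.9 -0.2]
```

Request:
{"api": "play_rows", "payload": {
  "rows": [
    {"slide": [-0.13,0.26,0.09],"delta_rot": [0,0,0],"fingers": -1},
    {"slide": [-0.13,0.26,0.09],"delta_rot": [0,0,0],"fingers": -1},
    {"slide": [-0.13,0.26,0.09],"delta_rot": [0,0,0],"fingers": -1},
    {"slide": [-0.13,0.26,0.09],"delta_rot": [0,0,0],"fingers": -1},
    {"slide": [-0.13,0.26,0.09],"delta_rot": [0,0,0],"fingers": -1},
    {"slide": [0,0,0],"delta_rot": [0,0,0],"fingers": -1}
  ]
}}

```text
time_s: 2.9
tcp_pos: [0.5421, -0.08, 0.0531]
eef_rot: [-180.0, -0.1, 175.4]
contact_force: [-0.4, -0.7, -0.1]
gripper_width: 0.0006
gripper_force: 0.0
```

```bash
python3 st.py; python3 - <<'E'
from h import *
from plant import r
for n in("top","side"): cv2.imwrite(f"pics/{n}1.png",r.capture(n)["image"])
a=cv2.imread("pics/top1.png")[110:250,200:400]; b=cv2.imread("pics/side1.png")[160:380,190:430]
cv2.imwrite("pics/pair1.png",np.hstack([cv2.resize(x,(400,600 if 0 else 400)) if 0 else cv2.resize(x,(390,int(390*x.shape[0]/x.shape[1])))[:270] for x in(a,b) for _ in[0]]))if 0 else cv2.imwrite("pics/side1c.png",cv2.resize(b,None,fx=2.5,fy=2.5,interpolation=cv2.INTER_CUBIC))
E
```

```text
t 2.9 tray mm [-132.1   -0.5] z 53.1 rot [-1.7998e+02 -6.0000e-02  1.7545e+02] yaw err 0.13 w 0.000637105918768286 F [-0.4 -0.7 -0.1]
```

View pics/side1c.png

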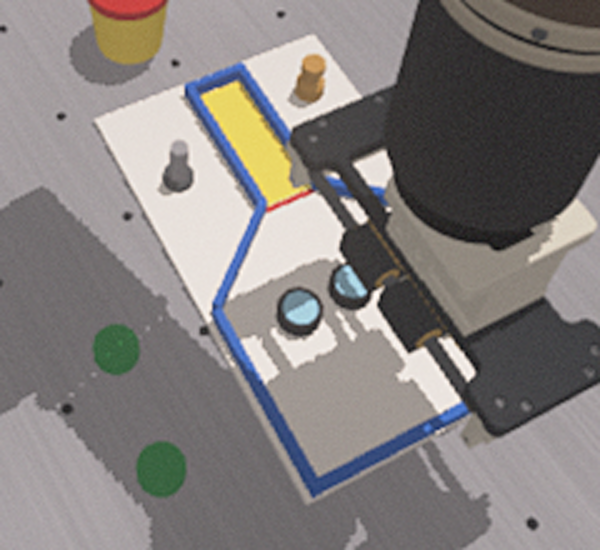

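The side view (2.5x) shows the gripper above the tray behind the middle cell, with posts and cells undisturbed. It doesn't show clearly where the fingertips are, so I project the TCP into it.

```bash
python3 - <<'E'
from h import *
from plant import r
c=r.capture("side"); im=c["image"].copy(); c=cam(c); T=np.load("T.npy")
g=lambda P:(proj(c,toW(T,P))-[190,160])*2.5
print(g([(-.132,0,.053),(-.132,0,.072),(-.132-.021,0,.053),(-.132+.021,0,.053),(-.132,.0095,.053),(-.132,-.0095,.053)]).round())
b=cv2.resize(im[220:310,310:400],None,fx=6.5,fy=6.5,interpolation=cv2.INTER_CUBIC)
b=cv2.convertScaleAbs(b,alpha=2.2,beta=15)
cv2.drawMarker(b,tuple(int(v) for v in ((proj(c,toW(T,[(-.132,0,.053)]))[0]-[310,220])*6.5)),(0,0,255),0,15)
cv2.imwrite("pics/tip.png",b)
E
```

```text
[[404. 324.]
 [410. 310.]
 [424. 353.]
 [385. 295.]
 [391. 330.]
 [417. 317.]]
```

View pics/tip.png

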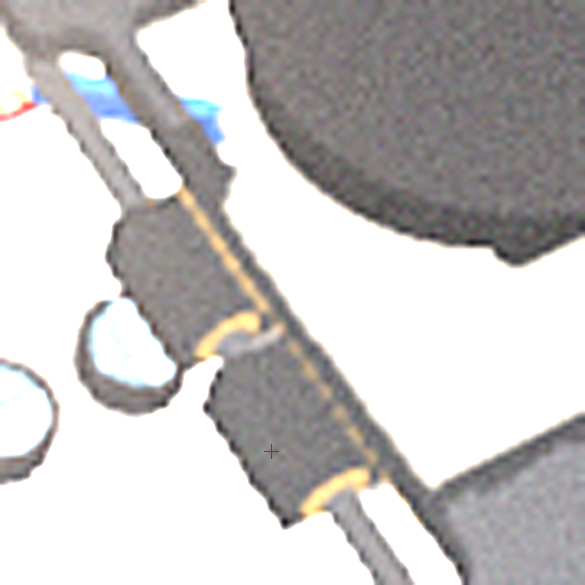

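```bash
python3 - <<'E'
from h import *
from plant import r
c=r.capture("top"); im=c["image"].copy(); c=cam(c); T=np.load("T.npy")
b=cv2.convertScaleAbs(cv2.resize(im[120:240,250:410],None,fx=5,fy=5,interpolation=cv2.INTER_CUBIC),alpha=1.8,beta=10)
for P in [(-.132,0,.053),(-.132,-.0095,.053),(-.132,.0095,.053),(-.111,0,.053),(-.153,0,.053)]:
    q=((proj(c,toW(T,[P]))[0]-[250,120])*5).astype(int); print(q); cv2.drawMarker(b,tuple(map(int,q)),(0,0,255),0,9)
cv2.imwrite("pics/tip2.png",b)
E
```

```text
[548 335]
[550 315]
[546 356]
[503 331]
[594 340]
```

View pics/tip2.png

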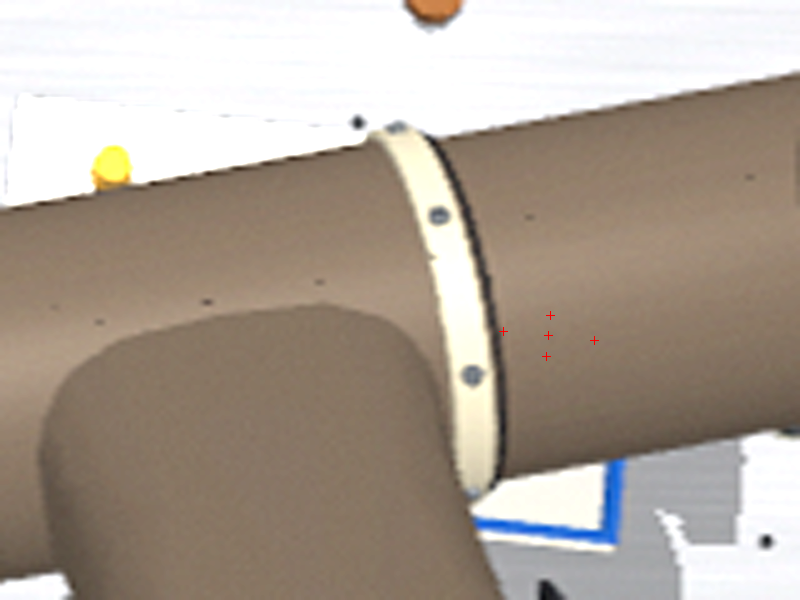

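The arm hides the spot in the top view. In the side view, the two dark blocks match the gripper's body about 66 mm above the TCP, which hides the tips. I'll trust the TCP numbers and descend.

Request:
{"api": "play_rows", "payload": {
  "rows": [
    {"slide": [0,0,0.1],"delta_rot": [0,0,0],"fingers": -1},
    {"slide": [0,0,0.08],"delta_rot": [0,0,0],"fingers": -1},
    {"slide": [0,0,0.06],"delta_rot": [0,0,0],"fingers": -1},
    {"slide": [0,0,0.03],"delta_rot": [0,0,0],"fingers": -1},
    {"slide": [0,0,0.01],"delta_rot": [0,0,0],"fingers": -1},
    {"slide": [0,0,0],"delta_rot": [0,0,0],"fingers": -1}
  ]
}}

```text
time_s: 3.85
tcp_pos: [0.5413, -0.0813, 0.0121]
eef_rot: [-180.0, 0.0, 175.3]
contact_force: [0.2, -0.6, 1.0]
gripper_width: 0.0009
gripper_force: 0.0
```

```bash
python3 st.py
```

```text
t 3.85 tray mm [-133.5    0.2] z 12.1 rot [-1.8000e+02  1.0000e-02  1.7532e+02] yaw err 0.0 w 0.0008553172343778909 F [ 0.2 -0.6  1. ]
```

Request:
{"api": "play_rows", "payload": {
  "rows": [
    {"slide": [0,0.02,0.014],"delta_rot": [0,0,0],"fingers": -1},
    {"slide": [0,0.03,0],"delta_rot": [0,0,0],"fingers": -1},
    {"slide": [0,0.03,0],"delta_rot": [0,0,0],"fingers": -1},
    {"slide": [0,0.03,0],"delta_rot": [0,0,0],"fingers": -1},
    {"slide": [0,0.03,0],"delta_rot": [0,0,0],"fingers": -1},
    {"slide": [0,0.03,0],"delta_rot": [0,0,0],"fingers": -1},
    {"slide": [0,0.03,0],"delta_rot": [0,0,0],"fingers": -1},
    {"slide": [0,0.03,0],"delta_rot": [0,0,0],"fingers": -1}
  ]
}}

```text
time_s: 4.85
tcp_pos: [0.5441, -0.0467, 0.01]
eef_rot: [-180.0, 0.0, 175.3]
contact_force: [-0.3, 0.6, -0.1]
gripper_width: 0.0001
gripper_force: 0.1
```

Request:
{"api": "play_rows", "payload": {
  "rows": [
    {"slide": [0,0.03,0],"delta_rot": [0,0,0],"fingers": -1},
    {"slide": [0,0.03,0],"delta_rot": [0,0,0],"fingers": -1},
    {"slide": [0,0.03,0],"delta_rot": [0,0,0],"fingers": -1},
    {"slide": [0,0.03,0],"delta_rot": [0,0,0],"fingers": -1},
    {"slide": [0,0.03,0],"delta_rot": [0,0,0],"fingers": -1},
    {"slide": [0,0.03,0],"delta_rot": [0,0,0],"fingers": -1},
    {"slide": [0,0.03,0],"delta_rot": [0,0,0],"fingers": -1},
    {"slide": [0,0,0],"delta_rot": [0,0,0],"fingers": -1}
  ]
}}

```text
time_s: 5.85
tcp_pos: [0.5467, -0.0152, 0.01]
eef_rot: [180.0, 0.0, 175.3]
contact_force: [-0.1, -0.3, 0.3]
gripper_width: 0.0006
gripper_force: 0.0
```

```bash
python3 st.py; python3 - <<'E'
from h import *
from plant import r
c=r.capture("side")["image"]
cv2.imwrite("pics/side2.png",cv2.resize(c[160:380,190:430],None,fx=2.5,fy=2.5,interpolation=cv2.INTER_CUBIC))
E
```

```text
t 5.85 tray mm [-67.2   0.3] z 10.0 rot [180.     0.   175.34] yaw err 0.01 w 0.0005717980885397969 F [-0.1 -0.3  0.3]
```

View pics/side2.png

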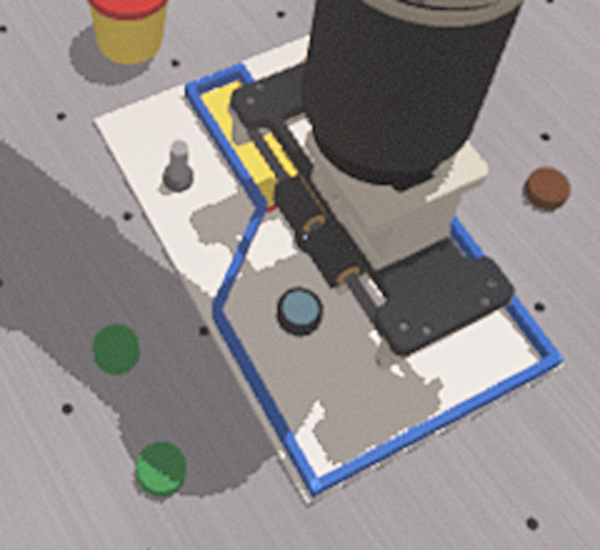

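The side view shows the left cell undisturbed at (300,311) and the middle cell hidden under the gripper. I'll continue the push to about TCP x = -18.

Request:
{"api": "play_rows", "payload": {
  "rows": [
    {"slide": [0,0.03,0],"delta_rot": [0,0,0],"fingers": -1},
    {"slide": [0,0.03,0],"delta_rot": [0,0,0],"fingers": -1},
    {"slide": [0,0.03,0],"delta_rot": [0,0,0],"fingers": -1},
    {"slide": [0,0.03,0],"delta_rot": [0,0,0],"fingers": -1},
    {"slide": [0,0.03,0],"delta_rot": [0,0,0],"fingers": -1},
    {"slide": [0,0.03,0],"delta_rot": [0,0,0],"fingers": -1},
    {"slide": [0,0.03,0],"delta_rot": [0,0,0],"fingers": -1},
    {"slide": [0,0.03,0],"delta_rot": [0,0,0],"fingers": -1}
  ]
}}

```text
time_s: 6.9
tcp_pos: [0.5496, 0.0206, 0.01]
eef_rot: [180.0, 0.0, 175.3]
contact_force: [0.4, 0.4, 0.8]
gripper_width: 0.0005
gripper_force: 0.1
```

Request:
{"api": "play_rows", "payload": {
  "rows": [
    {"slide": [0,0.03,0],"delta_rot": [0,0,0],"fingers": -1},
    {"slide": [0,0.03,0],"delta_rot": [0,0,0],"fingers": -1},
    {"slide": [0,0.02,0],"delta_rot": [0,0,0],"fingers": -1},
    {"slide": [0,0,0],"delta_rot": [0,0,0],"fingers": -1},
    {"slide": [0,-0.1,0],"delta_rot": [0,0,0],"fingers": -1},
    {"slide": [0,0,-0.2],"delta_rot": [0,0,0],"fingers": -1},
    {"slide": [0,-0.2,-0.2],"delta_rot": [0,0,0],"fingers": -1},
    {"slide": [0,-0.3,0],"delta_rot": [0,0,0],"fingers": -1}
  ]
}}

```text
time_s: 7.9
tcp_pos: [0.5448, -0.0581, 0.0725]
eef_rot: [179.9, 0.3, 175.4]
contact_force: [0.8, -0.6, -0.9]
gripper_width: 0.0002
gripper_force: 0.0
```

Request:
{"api": "play_rows", "payload": {
  "rows": [
    {"slide": [0,-0.35,0],"delta_rot": [0,0,0],"fingers": -1},
    {"slide": [0,-0.35,0],"delta_rot": [0,0,0],"fingers": -1},
    {"slide": [0,-0.35,0],"delta_rot": [0,0,0],"fingers": -1},
    {"slide": [0,-0.35,0],"delta_rot": [0,0,0],"fingers": -1},
    {"slide": [0,-0.35,0],"delta_rot": [0,0,0],"fingers": -1},
    {"slide": [0,0,0],"delta_rot": [0,0,0],"fingers": -1}
  ]
}}

```text
time_s: 8.65
tcp_pos: [0.5201, -0.323, 0.0694]
eef_rot: [-180.0, -0.0, 175.0]
contact_force: [-0.2, 0.6, 0.1]
gripper_width: 0.0002
gripper_force: 0.0
```

```bash
python3 st.py; cat > look.py <<'E'
import sys
from h import *
from plant import r
n=sys.argv[1]; im=r.capture("top")["image"]; cv2.imwrite(f"pics/full{n}.png",im)
cv2.imwrite(f"pics/top{n}.png",cv2.resize(im[130:236,240:390],None,fx=5,fy=5,interpolation=cv2.INTER_CUBIC))
E
python3 look.py 3
```

```text
t 8.65 tray mm [-376.1    1.7] z 69.4 rot [-1.7999e+02 -4.0000e-02  1.7504e+02] yaw err -0.28 w 0.00018608361176198908 F [-0.2  0.6  0.1]
```

View pics/top3.png

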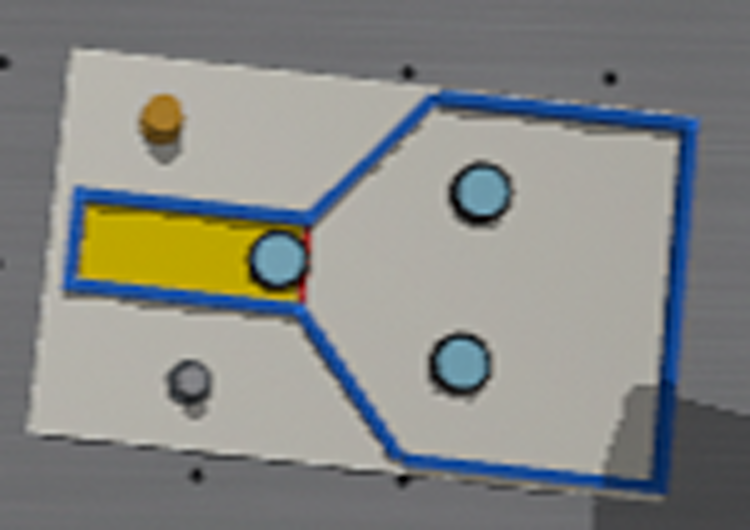

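The top crop shows the first cell at (278,259), past the red line. The other two are still at (482,192) and (461,363), and the posts haven't moved.

```bash
python3 - <<'E'
from h import *
from plant import r
c=cam(r.capture("top")); T=np.load("T.npy")
f=lambda a:(np.array(a,float)+.5)/5-.5+[240,130]
print((toT(T,back(c,f([(278,259),(482,192),(461,363)]),.018))*1000).round(1), (toT(T,back(c,f([(305,265)]),.006))*1000).round(1))
E
```

```text
[[ 14.1  -1. ]
 [-80.1 -43.7]
 [-77.5  39.2]] [[-0.1 -0.8]]
```

Request:
{"api": "play_rows", "payload": {
  "rows": [
    {"slide": [0.065,0.28,0.01],"delta_rot": [0,0,0],"fingers": -1},
    {"slide": [0.065,0.28,0.03],"delta_rot": [0,0,0],"fingers": -1},
    {"slide": [0.065,0.28,0.03],"delta_rot": [0,0,0],"fingers": -1},
    {"slide": [0.065,0.28,0.03],"delta_rot": [0,0,0],"fingers": -1},
    {"slide": [0.065,0.28,0.03],"delta_rot": [0,0,0],"fingers": -1},
    {"slide": [0.065,0.28,0.03],"delta_rot": [0,0,0],"fingers": -1},
    {"slide": [0.065,0.28,0.03],"delta_rot": [0,0,0],"fingers": -1},
    {"slide": [0,0,0],"delta_rot": [0,0,0],"fingers": -1}
  ]
}}

```text
time_s: 9.75
tcp_pos: [0.477, -0.0176, 0.0416]
eef_rot: [180.0, 0.0, 175.6]
contact_force: [0.2, 0.1, 0.1]
gripper_width: 0.0006
gripper_force: 0.0
```

```bash
python3 st.py
```

```text
t 9.75 tray mm [-75.3  69.5] z 41.6 rot [1.7998e+02 1.0000e-02 1.7561e+02] yaw err 0.29 w 0.0006405076952911796 F [0.2 0.1 0.1]
```

Request:
{"api": "play_rows", "payload": {
  "rows": [
    {"slide": [0,-0.017,0.06],"delta_rot": [0,0,0],"fingers": -1},
    {"slide": [0,0,0.06],"delta_rot": [0,0,0],"fingers": -1},
    {"slide": [0,0,0.05],"delta_rot": [0,0,0],"fingers": -1},
    {"slide": [0,0,0.03],"delta_rot": [0,0,0],"fingers": -1},
    {"slide": [0,0,0.01],"delta_rot": [0,0,0],"fingers": -1},
    {"slide": [0,0,0],"delta_rot": [0,0,0],"fingers": -1}
  ]
}}

```text
time_s: 10.5
tcp_pos: [0.4775, -0.0232, 0.0099]
eef_rot: [-180.0, -0.0, 175.3]
contact_force: [0.4, 0.0, 1.0]
gripper_width: 0.0003
gripper_force: 0.0
```

```bash
python3 st.py
```

```text
t 10.5 tray mm [-80.8  68.5] z 9.9 rot [-1.7999e+02 -1.0000e-02  1.7530e+02] yaw err -0.02 w 0.0003275235319333994 F [0.4 0.  1. ]
```

Request:
{"api": "play_rows", "payload": {
  "rows": [
    {"slide": [-0.03,0,0],"delta_rot": [0,0,0],"fingers": -1},
    {"slide": [-0.03,0,0],"delta_rot": [0,0,0],"fingers": -1},
    {"slide": [-0.03,0,0],"delta_rot": [0,0,0],"fingers": -1},
    {"slide": [-0.03,0,0],"delta_rot": [0,0,0],"fingers": -1},
    {"slide": [-0.03,0,0],"delta_rot": [0,0,0],"fingers": -1},
    {"slide": [-0.03,0,0],"delta_rot": [0,0,0],"fingers": -1},
    {"slide": [-0.03,0,0],"delta_rot": [0,0,0],"fingers": -1},
    {"slide": [-0.03,0,0],"delta_rot": [0,0,0],"fingers": -1}
  ]
}}

```text
time_s: 11.5
tcp_pos: [0.5137, -0.026, 0.0099]
eef_rot: [180.0, -0.0, 175.3]
contact_force: [-0.0, 0.0, 1.0]
gripper_width: 0.0004
gripper_force: 0.2
```

Request:
{"api": "play_rows", "payload": {
  "rows": [
    {"slide": [-0.03,0,0],"delta_rot": [0,0,0],"fingers": -1},
    {"slide": [-0.023,0,0],"delta_rot": [0,0,0],"fingers": -1},
    {"slide": [0,0,0],"delta_rot": [0,0,0],"fingers": -1}
  ]
}}

```text
time_s: 11.88
tcp_pos: [0.5217, -0.0266, 0.0099]
eef_rot: [180.0, 0.0, 175.3]
contact_force: [-0.4, 0.4, -0.6]
gripper_width: 0.0004
gripper_force: 0.0
```

```bash
python3 st.py
```

```text
t 11.875 tray mm [-80.6  24.3] z 9.9 rot [1.8000e+02 1.0000e-02 1.7531e+02] yaw err -0.01 w 0.0003828025168598004 F [-0.4  0.4 -0.6]
```

Next I retract to the rear, so the top camera is clear, and locate the cells by colour.

Request:
{"api": "play_rows", "payload": {
  "rows": [
    {"slide": [0.08,0,0],"delta_rot": [0,0,0],"fingers": -1},
    {"slide": [0,0,-0.2],"delta_rot": [0,0,0],"fingers": -1},
    {"slide": [0,-0.2,-0.2],"delta_rot": [0,0,0],"fingers": -1},
    {"slide": [-0.05,-0.35,0],"delta_rot": [0,0,0],"fingers": -1},
    {"slide": [-0.05,-0.35,0],"delta_rot": [0,0,0],"fingers": -1},
    {"slide": [-0.05,-0.35,0],"delta_rot": [0,0,0],"fingers": -1},
    {"slide": [-0.05,-0.35,0],"delta_rot": [0,0,0],"fingers": -1},
    {"slide": [0,-0.35,0],"delta_rot": [0,0,0],"fingers": -1}
  ]
}}

```text
time_s: 12.88
tcp_pos: [0.5148, -0.3208, 0.0699]
eef_rot: [180.0, 0.0, 175.3]
contact_force: [0.8, 1.6, 1.1]
gripper_width: 0.0003
gripper_force: 0.0
```

```bash
cat > find.py <<'E'
from h import *
from plant import r
k=r.capture("top"); c=cam(k); T=np.load("T.npy"); R=k["image"].astype(int)
b,g,rd=R[...,0],R[...,1],R[...,2]
m=((b-rd>25)&(b-rd<90)&(g-rd>15)&(b-g<40)).astype(np.uint8); m[:130]=0;m[236:]=0;m[:,:240]=0;m[:,390:]=0
n,_,s,ce=cv2.connectedComponentsWithStats(m)
for i in range(1,n):
    if s[i,4]>30: print(s[i,4],ce[i].round(1),(toT(T,back(c,ce[i],.018))*1000).round(1))
cv2.imwrite("pics/last.png",k["image"])
E
python3 find.py; python3 st.py
```

```text
77 [336.2 167.9] [[-80.7 -44.1]]
83 [295.3 181.3] [[14.  -1.3]]
81 [333.7 185.3] [[-78.4  -1.6]]
t 12.925 tray mm [-379.2    7.7] z 69.7 rot [-1.7994e+02 -3.0000e-02  1.7521e+02] yaw err -0.11 w 0.00039000173752500245 F [ 2.3 -4.9  1.7]
```

The second cell is now centred at (-78,-1.6). I go behind it and push straight.

Request:
{"api": "play_rows", "payload": {
  "rows": [
    {"slide": [-0.01,0.27,0],"delta_rot": [0,0,0],"fingers": -1},
    {"slide": [-0.01,0.27,0],"delta_rot": [0,0,0],"fingers": -1},
    {"slide": [-0.01,0.27,0],"delta_rot": [0,0,0],"fingers": -1},
    {"slide": [-0.01,0.27,0.05],"delta_rot": [0,0,0],"fingers": -1},
    {"slide": [-0.01,0.27,0.08],"delta_rot": [0,0,0],"fingers": -1},
    {"slide": [-0.01,0.27,0.08],"delta_rot": [0,0,0],"fingers": -1},
    {"slide": [0,0,0.08],"delta_rot": [0,0,0],"fingers": -1},
    {"slide": [0,0,0.06],"delta_rot": [0,0,0],"fingers": -1}
  ]
}}

```text
time_s: 13.92
tcp_pos: [0.5433, -0.0779, 0.0169]
eef_rot: [-180.0, -0.0, 175.4]
contact_force: [-0.3, -0.5, 0.0]
gripper_width: 0.0004
gripper_force: 0.0
```

```bash
python3 st.py
```

```text
t 13.925 tray mm [-130.    -1.4] z 16.9 rot [-1.7999e+02 -4.0000e-02  1.7536e+02] yaw err 0.04 w 0.000424071613313795 F [-0.3 -0.5  0. ]
```

Request:
{"api": "play_rows", "payload": {
  "rows": [
    {"slide": [0,0,0.03],"delta_rot": [0,0,0],"fingers": -1},
    {"slide": [0,0,0],"delta_rot": [0,0,0],"fingers": -1}
  ]
}}

```text
time_s: 14.18
tcp_pos: [0.5438, -0.079, 0.0127]
eef_rot: [-180.0, -0.0, 175.2]
contact_force: [-0.8, -1.0, 0.4]
gripper_width: 0.0002
gripper_force: 0.0
```

```bash
python3 st.py
```

```text
t 14.175 tray mm [-131.   -2.] z 12.7 rot [-1.7999e+02 -4.0000e-02  1.7524e+02] yaw err -0.08 w 0.00019198614297015527 F [-0.8 -1.   0.4]
```

Total to push is 113 mm, with 2.5 mm more descent and 1 mm toward +y.

Request:
{"api": "play_rows", "payload": {
  "rows": [
    {"slide": [0.007,0.03,0.017],"delta_rot": [0,0,0],"fingers": -1},
    {"slide": [0,0.03,0],"delta_rot": [0,0,0],"fingers": -1},
    {"slide": [0,0.03,0],"delta_rot": [0,0,0],"fingers": -1},
    {"slide": [0,0.03,0],"delta_rot": [0,0,0],"fingers": -1},
    {"slide": [0,0.03,0],"delta_rot": [0,0,0],"fingers": -1},
    {"slide": [0,0.03,0],"delta_rot": [0,0,0],"fingers": -1},
    {"slide": [0,0.03,0],"delta_rot": [0,0,0],"fingers": -1},
    {"slide": [0,0.03,0],"delta_rot": [0,0,0],"fingers": -1}
  ]
}}

```text
time_s: 15.18
tcp_pos: [0.5461, -0.0419, 0.0104]
eef_rot: [180.0, 0.0, 175.3]
contact_force: [-0.1, -0.9, -0.1]
gripper_width: 0.0006
gripper_force: 0.2
```

Request:
{"api": "play_rows", "payload": {
  "rows": [
    {"slide": [0,0.03,0],"delta_rot": [0,0,0],"fingers": -1},
    {"slide": [0,0.03,0],"delta_rot": [0,0,0],"fingers": -1},
    {"slide": [0,0.03,0],"delta_rot": [0,0,0],"fingers": -1},
    {"slide": [0,0.03,0],"delta_rot": [0,0,0],"fingers": -1},
    {"slide": [0,0.03,0],"delta_rot": [0,0,0],"fingers": -1},
    {"slide": [0,0.03,0],"delta_rot": [0,0,0],"fingers": -1},
    {"slide": [0,0.03,0],"delta_rot": [0,0,0],"fingers": -1},
    {"slide": [0,0.03,0],"delta_rot": [0,0,0],"fingers": -1}
  ]
}}

```text
time_s: 16.18
tcp_pos: [0.5491, -0.006, 0.0104]
eef_rot: [-180.0, 0.0, 175.3]
contact_force: [0.7, -0.8, 0.1]
gripper_width: 0.0008
gripper_force: 0.2
```

Request:
{"api": "play_rows", "payload": {
  "rows": [
    {"slide": [0,0.03,0],"delta_rot": [0,0,0],"fingers": -1},
    {"slide": [0,0.03,0],"delta_rot": [0,0,0],"fingers": -1},
    {"slide": [0,0.03,0],"delta_rot": [0,0,0],"fingers": -1},
    {"slide": [0,0.03,0],"delta_rot": [0,0,0],"fingers": -1},
    {"slide": [0,0.03,0],"delta_rot": [0,0,0],"fingers": -1},
    {"slide": [0,0.03,0],"delta_rot": [0,0,0],"fingers": -1},
    {"slide": [0,0.03,0],"delta_rot": [0,0,0],"fingers": -1},
    {"slide": [0,0,0],"delta_rot": [0,0,0],"fingers": -1}
  ]
}}

```text
time_s: 17.18
tcp_pos: [0.5517, 0.0255, 0.0104]
eef_rot: [180.0, 0.0, 175.3]
contact_force: [0.2, -0.6, -0.5]
gripper_width: 0.0006
gripper_force: 0.0
```

```bash
python3 st.py
```

```text
t 17.175 tray mm [-26.2  -1.4] z 10.4 rot [1.7999e+02 1.0000e-02 1.7534e+02] yaw err 0.01 w 0.0005509615617536902 F [ 0.2 -0.6 -0.5]
```

Request:
{"api": "play_rows", "payload": {
  "rows": [
    {"slide": [0,0.03,0],"delta_rot": [0,0,0],"fingers": -1},
    {"slide": [0,0.03,0],"delta_rot": [0,0,0],"fingers": -1},
    {"slide": [0,0,0],"delta_rot": [0,0,0],"fingers": -1},
    {"slide": [0,0,0],"delta_rot": [0,0,0],"fingers": -1},
    {"slide": [0,-0.1,0],"delta_rot": [0,0,0],"fingers": -1},
    {"slide": [0,0,-0.2],"delta_rot": [0,0,0],"fingers": -1},
    {"slide": [0,-0.2,-0.2],"delta_rot": [0,0,0],"fingers": -1},
    {"slide": [0,-0.35,0],"delta_rot": [0,0,0],"fingers": -1}
  ]
}}

```text
time_s: 18.18
tcp_pos: [0.5462, -0.0635, 0.073]
eef_rot: [179.9, 0.3, 175.5]
contact_force: [1.0, -0.6, -0.5]
gripper_width: 0.0006
gripper_force: 0.0
```

Request:
{"api": "play_rows", "payload": {
  "rows": [
    {"slide": [0,-0.35,0],"delta_rot": [0,0,0],"fingers": -1},
    {"slide": [0,-0.35,0],"delta_rot": [0,0,0],"fingers": -1},
    {"slide": [0,-0.35,0],"delta_rot": [0,0,0],"fingers": -1},
    {"slide": [0,-0.35,0],"delta_rot": [0,0,0],"fingers": -1},
    {"slide": [0,-0.35,0],"delta_rot": [0,0,0],"fingers": -1},
    {"slide": [0,0,0],"delta_rot": [0,0,0],"fingers": -1}
  ]
}}

```text
time_s: 18.92
tcp_pos: [0.5213, -0.3286, 0.0699]
eef_rot: [-180.0, -0.0, 175.0]
contact_force: [-0.6, 0.7, -0.2]
gripper_width: 0.0006
gripper_force: 0.0
```

```bash
python3 find.py; python3 st.py
```

```text
77 [336.2 167.9] [[-80.7 -44.1]]
84 [282.  179.8] [[46.  -1.4]]
82 [294.5 181. ] [[15.9 -1.9]]
t 18.975 tray mm [-380.   -0.] z 69.9 rot [ 1.7999e+02 -5.0000e-02  1.7509e+02] yaw err -0.23 w 0.0006154017022430743 F [-0.2 -0.6 -0.9]
```

Two cells are in, at x = 46 and 16. For the third at (-81,-44), I come down behind it near the side wall, slide alongside it, then push inward.

Request:
{"api": "play_rows", "payload": {
  "rows": [
    {"slide": [-0.08,0.27,0],"delta_rot": [0,0,0],"fingers": -1},
    {"slide": [-0.08,0.27,0],"delta_rot": [0,0,0],"fingers": -1},
    {"slide": [-0.08,0.27,0],"delta_rot": [0,0,0],"fingers": -1},
    {"slide": [-0.08,0.27,0.05],"delta_rot": [0,0,0],"fingers": -1},
    {"slide": [-0.08,0.27,0.08],"delta_rot": [0,0,0],"fingers": -1},
    {"slide": [-0.08,0.27,0.08],"delta_rot": [0,0,0],"fingers": -1},
    {"slide": [0,0,0],"delta_rot": [0,0,0],"fingers": -1},
    {"slide": [0,0,0],"delta_rot": [0,0,0],"fingers": -1}
  ]
}}

```text
time_s: 19.98
tcp_pos: [0.6141, -0.0879, 0.0389]
eef_rot: [-180.0, -0.0, 175.4]
contact_force: [-0.7, -0.8, 0.6]
gripper_width: 0.0007
gripper_force: 0.0
```

```bash
python3 st.py
```

```text
t 19.975 tray mm [-134.1  -72.8] z 38.9 rot [-1.8000e+02 -3.0000e-02  1.7539e+02] yaw err 0.07 w 0.0007315689035438415 F [-0.7 -0.8  0.6]
```

Request:
{"api": "play_rows", "payload": {
  "rows": [
    {"slide": [0,0,0.07],"delta_rot": [0,0,0],"fingers": -1},
    {"slide": [0,0,0.06],"delta_rot": [0,0,0],"fingers": -1},
    {"slide": [0,0,0.04],"delta_rot": [0,0,0],"fingers": -1},
    {"slide": [0,0,0.02],"delta_rot": [0,0,0],"fingers": -1},
    {"slide": [0,0,0],"delta_rot": [0,0,0],"fingers": -1},
    {"slide": [0,0,0],"delta_rot": [0,0,0],"fingers": -1}
  ]
}}

```text
time_s: 20.72
tcp_pos: [0.6147, -0.0885, 0.0106]
eef_rot: [180.0, 0.0, 175.3]
contact_force: [-0.3, 0.2, 0.1]
gripper_width: 0.0008
gripper_force: 0.0
```

```bash
python3 st.py
```

```text
t 20.725 tray mm [-134.7  -73.5] z 10.6 rot [1.8000e+02 2.0000e-02 1.7532e+02] yaw err -0.0 w 0.00076946931608787 F [-0.3  0.2  0.1]
```

Request:
{"api": "play_rows", "payload": {
  "rows": [
    {"slide": [0.004,0.043,0],"delta_rot": [0,0,0],"fingers": -1},
    {"slide": [0,0.043,0],"delta_rot": [0,0,0],"fingers": -1},
    {"slide": [0,0.043,0],"delta_rot": [0,0,0],"fingers": -1},
    {"slide": [0,0.043,0],"delta_rot": [0,0,0],"fingers": -1},
    {"slide": [0,0.043,0],"delta_rot": [0,0,0],"fingers": -1},
    {"slide": [0,0.043,0],"delta_rot": [0,0,0],"fingers": -1},
    {"slide": [0,0.043,0],"delta_rot": [0,0,0],"fingers": -1},
    {"slide": [0,0.043,0],"delta_rot": [0,0,0],"fingers": -1}
  ]
}}

```text
time_s: 21.72
tcp_pos: [0.6182, -0.0365, 0.0104]
eef_rot: [-180.0, -0.0, 175.3]
contact_force: [-0.1, -0.3, -0.6]
gripper_width: 0.0005
gripper_force: 0.0
```

```bash
python3 st.py
```

```text
t 21.725 tray mm [-82.6 -72.7] z 10.4 rot [-180.     -0.    175.31] yaw err -0.01 w 0.0005159571944443967 F [-0.1 -0.3 -0.6]
```

Request:
{"api": "play_rows", "payload": {
  "rows": [
    {"slide": [0.03,0,0],"delta_rot": [0,0,0],"fingers": -1},
    {"slide": [0.03,0,0],"delta_rot": [0,0,0],"fingers": -1},
    {"slide": [0.03,0,0],"delta_rot": [0,0,0],"fingers": -1},
    {"slide": [0.03,0,0],"delta_rot": [0,0,0],"fingers": -1},
    {"slide": [0.03,0,0],"delta_rot": [0,0,0],"fingers": -1},
    {"slide": [0.03,0,0],"delta_rot": [0,0,0],"fingers": -1},
    {"slide": [0.03,0,0],"delta_rot": [0,0,0],"fingers": -1},
    {"slide": [0.03,0,0],"delta_rot": [0,0,0],"fingers": -1}
  ]
}}

```text
time_s: 22.72
tcp_pos: [0.582, -0.034, 0.0104]
eef_rot: [180.0, 0.0, 175.3]
contact_force: [1.0, -0.8, 0.5]
gripper_width: -0.0
gripper_force: 0.1
```

Request:
{"api": "play_rows", "payload": {
  "rows": [
    {"slide": [0.03,0,0],"delta_rot": [0,0,0],"fingers": -1},
    {"slide": [0.03,0,0],"delta_rot": [0,0,0],"fingers": -1},
    {"slide": [0.005,0,0],"delta_rot": [0,0,0],"fingers": -1},
    {"slide": [0,0,0],"delta_rot": [0,0,0],"fingers": -1},
    {"slide": [-0.08,0,0],"delta_rot": [0,0,0],"fingers": -1},
    {"slide": [0,0,-0.2],"delta_rot": [0,0,0],"fingers": -1},
    {"slide": [0,-0.2,-0.2],"delta_rot": [0,0,0],"fingers": -1},
    {"slide": [0.06,-0.35,0],"delta_rot": [0,0,0],"fingers": -1}
  ]
}}

```text
time_s: 23.72
tcp_pos: [0.5723, -0.1156, 0.0731]
eef_rot: [180.0, 0.3, 175.5]
contact_force: [0.2, -0.3, -1.1]
gripper_width: 0.0004
gripper_force: 0.0
```

Request:
{"api": "play_rows", "payload": {
  "rows": [
    {"slide": [0.06,-0.35,0],"delta_rot": [0,0,0],"fingers": -1},
    {"slide": [0.06,-0.35,0],"delta_rot": [0,0,0],"fingers": -1},
    {"slide": [0.06,-0.35,0],"delta_rot": [0,0,0],"fingers": -1},
    {"slide": [0,-0.35,0],"delta_rot": [0,0,0],"fingers": -1},
    {"slide": [0,0,0],"delta_rot": [0,0,0],"fingers": -1}
  ]
}}

```text
time_s: 24.35
tcp_pos: [0.5246, -0.3265, 0.0701]
eef_rot: [-180.0, 0.0, 175.1]
contact_force: [-0.3, 0.4, -0.7]
gripper_width: 0.0006
gripper_force: 0.0
```

```bash
python3 find.py; python3 st.py
```

```text
83 [281.9 179.8] [[46.2 -1.5]]
82 [294.5 181. ] [[15.9 -1.9]]
81 [334.7 185.5] [[-80.7  -1.4]]
t 24.4 tray mm [-377.7   -3.1] z 70.0 rot [-1.8000e+02 -1.0000e-02  1.7513e+02] yaw err -0.2 w 0.0008197264043573436 F [-1.   0.8  0.1]
```

The third cell is centred at (-81,-1.4). I go behind it again.

Request:
{"api": "play_rows", "payload": {
  "rows": [
    {"slide": [0.002,0.27,0],"delta_rot": [0,0,0],"fingers": -1},
    {"slide": [0.002,0.27,0],"delta_rot": [0,0,0],"fingers": -1},
    {"slide": [0.002,0.27,0],"delta_rot": [0,0,0],"fingers": -1},
    {"slide": [0.002,0.27,0.05],"delta_rot": [0,0,0],"fingers": -1},
    {"slide": [0.002,0.27,0.08],"delta_rot": [0,0,0],"fingers": -1},
    {"slide": [0.002,0.25,0.08],"delta_rot": [0,0,0],"fingers": -1},
    {"slide": [0,0,0],"delta_rot": [0,0,0],"fingers": -1},
    {"slide": [0,0,0],"delta_rot": [0,0,0],"fingers": -1}
  ]
}}

```text
time_s: 25.4
tcp_pos: [0.5429, -0.0827, 0.0391]
eef_rot: [-180.0, 0.0, 175.4]
contact_force: [0.0, 0.1, 1.1]
gripper_width: 0.0003
gripper_force: 0.0
```

Request:
{"api": "play_rows", "payload": {
  "rows": [
    {"slide": [0,0,0.07],"delta_rot": [0,0,0],"fingers": -1},
    {"slide": [0,0,0.06],"delta_rot": [0,0,0],"fingers": -1},
    {"slide": [0,0,0.04],"delta_rot": [0,0,0],"fingers": -1},
    {"slide": [0,0,0.02],"delta_rot": [0,0,0],"fingers": -1},
    {"slide": [0,0,0],"delta_rot": [0,0,0],"fingers": -1}
  ]
}}

```text
time_s: 26.02
tcp_pos: [0.5424, -0.0836, 0.0101]
eef_rot: [-180.0, -0.0, 175.3]
contact_force: [0.6, -0.8, -0.5]
gripper_width: 0.0003
gripper_force: 0.0
```

```bash
python3 st.py
```

```text
t 26.025 tray mm [-135.7   -1. ] z 10.1 rot [-1.7999e+02 -3.0000e-02  1.7530e+02] yaw err -0.02 w 0.0002911572532765796 F [ 0.6 -0.8 -0.5]
```

Request:
{"api": "play_rows", "payload": {
  "rows": [
    {"slide": [0,0.03,0],"delta_rot": [0,0,0],"fingers": -1},
    {"slide": [0,0.03,0],"delta_rot": [0,0,0],"fingers": -1},
    {"slide": [0,0.03,0],"delta_rot": [0,0,0],"fingers": -1},
    {"slide": [0,0.03,0],"delta_rot": [0,0,0],"fingers": -1},
    {"slide": [0,0.03,0],"delta_rot": [0,0,0],"fingers": -1},
    {"slide": [0,0.03,0],"delta_rot": [0,0,0],"fingers": -1},
    {"slide": [0,0.03,0],"delta_rot": [0,0,0],"fingers": -1},
    {"slide": [0,0.03,0],"delta_rot": [0,0,0],"fingers": -1}
  ]
}}

```text
time_s: 27.02
tcp_pos: [0.5455, -0.0473, 0.0104]
eef_rot: [-180.0, 0.0, 175.3]
contact_force: [0.9, -0.1, 1.4]
gripper_width: 0.001
gripper_force: 0.3
```

Request:
{"api": "play_rows", "payload": {
  "rows": [
    {"slide": [0,0.03,0],"delta_rot": [0,0,0],"fingers": -1},
    {"slide": [0,0.03,0],"delta_rot": [0,0,0],"fingers": -1},
    {"slide": [0,0.03,0],"delta_rot": [0,0,0],"fingers": -1},
    {"slide": [0,0.03,0],"delta_rot": [0,0,0],"fingers": -1},
    {"slide": [0,0.03,0],"delta_rot": [0,0,0],"fingers": -1},
    {"slide": [0,0.03,0],"delta_rot": [0,0,0],"fingers": -1},
    {"slide": [0,0.03,0],"delta_rot": [0,0,0],"fingers": -1},
    {"slide": [0,0.03,0],"delta_rot": [0,0,0],"fingers": -1}
  ]
}}

```text
time_s: 28.02
tcp_pos: [0.5485, -0.0114, 0.0104]
eef_rot: [180.0, 0.0, 175.3]
contact_force: [0.3, -0.9, 1.0]
gripper_width: 0.0005
gripper_force: 0.3
```

Request:
{"api": "play_rows", "payload": {
  "rows": [
    {"slide": [0,0.03,0],"delta_rot": [0,0,0],"fingers": -1},
    {"slide": [0,0.03,0],"delta_rot": [0,0,0],"fingers": -1},
    {"slide": [0,0.03,0],"delta_rot": [0,0,0],"fingers": -1},
    {"slide": [0,0.03,0],"delta_rot": [0,0,0],"fingers": -1},
    {"slide": [0,0.03,0],"delta_rot": [0,0,0],"fingers": -1},
    {"slide": [0,0.03,0],"delta_rot": [0,0,0],"fingers": -1},
    {"slide": [0,0.03,0],"delta_rot": [0,0,0],"fingers": -1},
    {"slide": [0,0,0],"delta_rot": [0,0,0],"fingers": -1}
  ]
}}

```text
time_s: 29.02
tcp_pos: [0.5511, 0.0201, 0.0104]
eef_rot: [180.0, 0.0, 175.3]
contact_force: [0.1, 0.6, -0.5]
gripper_width: 0.0001
gripper_force: 0.0
```

```bash
python3 st.py
```

```text
t 29.025 tray mm [-31.7  -1.3] z 10.4 rot [1.7999e+02 1.0000e-02 1.7533e+02] yaw err 0.01 w 0.00013659354417179715 F [ 0.1  0.6 -0.5]
```

Request:
{"api": "play_rows", "payload": {
  "rows": [
    {"slide": [0,0.03,0],"delta_rot": [0,0,0],"fingers": -1},
    {"slide": [0,0.03,0],"delta_rot": [0,0,0],"fingers": -1},
    {"slide": [0,0.03,0],"delta_rot": [0,0,0],"fingers": -1},
    {"slide": [0,0.02,0],"delta_rot": [0,0,0],"fingers": -1},
    {"slide": [0,0,0],"delta_rot": [0,0,0],"fingers": -1},
    {"slide": [0,-0.1,0],"delta_rot": [0,0,0],"fingers": -1},
    {"slide": [0,0,-0.2],"delta_rot": [0,0,0],"fingers": -1},
    {"slide": [0,-0.2,-0.2],"delta_rot": [0,0,0],"fingers": -1}
  ]
}}

```text
time_s: 30.02
tcp_pos: [0.5486, -0.009, 0.0709]
eef_rot: [-180.0, -0.0, 175.4]
contact_force: [0.9, -0.0, 0.0]
gripper_width: 0.0003
gripper_force: 0.0
```

Request:
{"api": "play_rows", "payload": {
  "rows": [
    {"slide": [0,-0.35,0],"delta_rot": [0,0,0],"fingers": -1},
    {"slide": [0,-0.35,0],"delta_rot": [0,0,0],"fingers": -1},
    {"slide": [0,-0.35,0],"delta_rot": [0,0,0],"fingers": -1},
    {"slide": [0,-0.35,0],"delta_rot": [0,0,0],"fingers": -1},
    {"slide": [0,-0.35,0],"delta_rot": [0,0,0],"fingers": -1},
    {"slide": [0,-0.35,0],"delta_rot": [0,0,0],"fingers": -1},
    {"slide": [0,0,0],"delta_rot": [0,0,0],"fingers": -1}
  ]
}}

```text
time_s: 30.9
tcp_pos: [0.5214, -0.3265, 0.0699]
eef_rot: [-180.0, -0.0, 175.0]
contact_force: [-1.2, 0.3, -0.5]
gripper_width: 0.0004
gripper_force: 0.0
```

```bash
python3 find.py; python3 look.py 9
```

```text
82 [268.6 178.5] [[78.2 -1.2]]
83 [281.2 179.6] [[47.9 -1.8]]
79 [293.6 181. ] [[17.9 -1.5]]
```

View pics/top9.png

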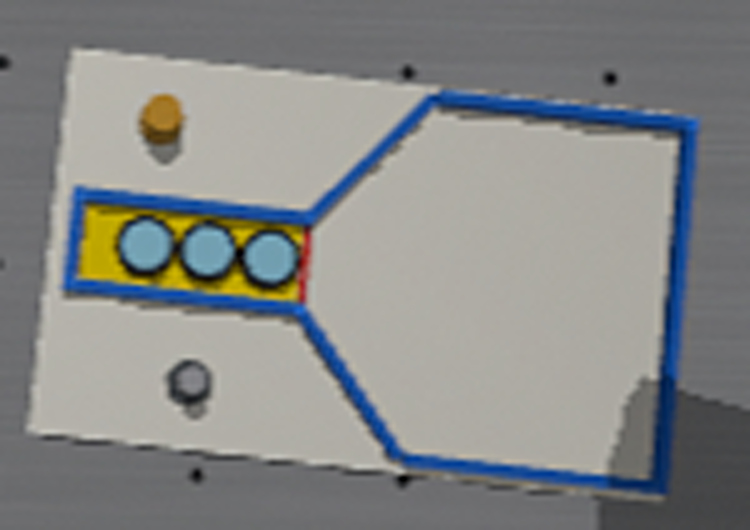

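The crop shows all three cells in the slot at (146,246), (208,251) and (271,258), all past the red line, with the posts unmoved. I'm handing in.

```bash
python3 -c "
from plant import r
print(r.close_job())"
```

```text
the job is handed in; nothing more can be done
None
```

I swept all three lens cells through the gate into the slot, with centres about 18, 48 and 78 mm past the red line, left both posts and the pot where they stood, and handed the job in at about 31 s; the hand-in returned no verdict.

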